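# Load the filter canister in the vacuum station and hold its cover shut for pump-down

## Robot

A 6-joint arm with a two-finger parallel gripper is mounted at the origin on the work surface. World frame = base frame: x ahead of the robot, y to its left, z up, the work surface at z = 0. Lengths are in m, angles in rad, forces in N, time in s.
With the tool pointing down it reaches from about 0.375 to 0.975 m from the base axis. Payload 3.8 kg.
Tool frame: the origin (TCP) lies on the centre line of the jaws, within the pads' length; the fingertips stand ahead of it and the grasp point (between the pads) lies 3 mm ahead of it (ctrl.nose_length is the z of the fingertips in the tool frame, in m); z points along the fingers, y is the line along which they close (so a half turn about z gives the same grasp; the last joint's range is limited). The gripper opens to 85 mm and grips with 20 to 120 N. Pads are 22 mm wide; open, the fingers measure 114 mm over their backs; the gripper's body (76 mm by 85 mm) begins 54 mm behind the grasp point. The pads swing forward as they close: fully open they stand 13 mm farther back than shut.
Start: joints at [1.167, 0.264, 1.604, -0, 1.274, -0.037], TCP at [0.242, 0.63, 0.253] pointing down, gripper open.
Joint ranges: [-2.63, 2.63], [-0.94, 2.18], [0.31, 2.57], [-1.31, 4.45], [0, 2.66], [-2.55, 2.55]. Speed limits (rad/s): [2.57, 2.57, 3.14, 3.14, 3.14, 3.14].

## Interface

Orientations are given as a unit quaternion [x, y, z, w].
In Python, from workcell import ctrl gives the robot as it stands.
- The arm moves only by the tool carry_out, never from a script. Its argument "plan" is a list of rows, each an object of numbers: "fingers": the finger opening in m, from 0 to 0.0854; "x", "y", "z": the shift along the tool's x, y, z in m; "rx", "ry", "rz": the turn, a rotation vector about the tool's x, y, z in rad. A call has 1 to 5 rows; each row is the pose to reach, as a shift and turn from the pose commanded when the call began, along the tool's axes at that moment; what a row does not reach only later rows make up. A row lasts 1/10 s, in which the tool goes at most 50 mm and 8.59 degrees, less where a joint would pass 70% of its speed; a pose out of reach is approached as far as the arm can. A call with a gripper value outside its range is refused whole. The fingers move at their own pace and stop on an object; "grip_force" is the grip in N (left out, the last holds). Time passes only in rows, so rows that repeat a pose let the fingers close. It gives the time, the measured TCP pose, the force, the opening and the grip force at its end, in the units of the state.
- ctrl.get_state(): the state, without advancing time (a new reading comes with each control period).
- ctrl.capture(name): name is "side" or "top"; returns (picture, depth): 400x640x3 uint8, blue, green, red; 400x640 float32, m along the optical axis (not along the pixel's ray), 0 where there is no reading.
- ctrl.get_calibration(name): a dict with "fovy" (degrees; the focal length in pixels is half the picture's height over the tangent of half this angle, whatever the lens; pixels are square), "cx", "cy" (the principal point, pixels), "k1" (the pictures are not rectified: a ray, as slopes to the right and down, at radius r is drawn at 1 + k1 r^2 times it, then the intrinsics apply), "T" (4x4, takes a point from camera to world coordinates). Camera axes: x right, y up, looking along -z (the intrinsics and any distortion apply to the point x, -y, -z); pixel columns grow to the right and rows downward; lengths in m; the calibration is good to about 2 mm. A picture is of the moment at which its call begins. get_calibration takes no time and is no camera call.
- ctrl.sign_off(): hands the job in; it is judged then, once.
The state is a dict: "time_s": time; "qpos": joint angles; "qvel": joint speeds; "effort": joint torques, N m; "tcp_pos": TCP position; "eef_rot": TCP orientation; "wrist_force": force on the tool from outside, world axes, zero at the start; "torque": the same for the moment, N m; "gripper_width": finger opening in m; "finger_force": force on a finger pad.
Only numpy, scipy, OpenCV 4.12 (cv2) and the standard library are available. Lean on these libraries where they do the work, as an engineer would, in place of code of your own. Each camera call takes 0.05 s, during which the arm holds its last target. There are 200 camera calls.

## Task

Put the white filter canister upright into the well of the vacuum station and push it down until its sprung valve plate is fully depressed, then let go of it and lower the hinged cover over it. Turn the cover's wing fastener clockwise until it lines up with its slot and the two marks, then press the cover down flush against its seal and finish like that, still holding it firmly pressed (the pump is about to draw down). Leave the other things on the bench where they are.

Things in the scene. Friction and masses are not known exactly. Their poses are not given: they have to be found in the camera images.
- canister_center (a point): Filter canister, loose, upright, 85 mm tall, about 0.25 kg: white body 56 mm wide up to 50 mm, cone to 56 mm, then a plain grey cap 45 mm wide from 56 mm to the top (lift it by the cap, from above). The point is on its axis half-way up, 42.5 mm above its base; z along its axis. It shares three places with a slimmer amber jar and a lower black tin, which change places.
- station: Vacuum station, fixed: white housing 240 mm (x) by 270 mm (y), flat top frame 130 mm above the bench. Origin: centre of its underside; x away from the robot, y to the robot's left at zero yaw, z up. In its top is a recess 35 mm deep, from 75 mm before to 75 mm beyond the well along x and 50 mm either way along y; the canister's well is in the recess floor.
- well (a point): Centre of the mouth of the canister well, a 68 mm square hole in the recess floor, 95 mm above the bench; axes are the station's. A sprung valve plate lies 46 mm below the mouth: a canister standing on it has its cap 5 mm above the frame (the cover then cannot close) and pressed home its centre is 11.5 mm below this point, its cap 3 mm below the frame.
- valve_plate (a joint): The sprung plate at the bottom of the well: 0 = up, 0.008 m = fully depressed, on its stop. About 12 N pushes it fully down (the canister's weight alone does not move it); its stiff stem seal then keeps it down.
- cover_hinge (a point): Middle of the cover's hinge axis, 136 mm above the bench, 75 mm from the well's centre along the station's +y. Axes turn with the cover: x along the hinge (the station's x), -y towards the free edge, z out of its outer face. The cover is a grey plate 180 mm along x and 8 mm thick, centred on the hinge plane, from 8 to 180 mm from the axis.
- cover_edge (a point): Middle of the cover's free edge, half-way through its thickness, 180 mm from the hinge axis; axes as at cover_hinge. Push from behind it (the outer face) to bring the cover over; the wing fastener stands out of that face at the middle, so push 50 mm or more to one side.
- cover (a joint): Opening in rad: 0 = flush on its seal, 1.57 = upright, 1.95 = stop, leaning away from the well. It starts past upright and, its hinge being stiff, stays where left (3 to 6 N at the edge moves it). With the fastener out of line its cross pin lands on the frame at about 0.05; in line, the cover meets the seal at about 0.03 and about 12 N at the fastener makes it flush. Let go, it lifts again.
- wing (a point): Wing head of the cover's quarter-turn fastener: steel bar 44 mm long (its x) and 10 mm thick (its y), a line milled along its top, on a collar 26 mm wide and 3 mm high. The point is its centre, 155 mm from the hinge axis at the middle of the cover, 14 mm above the outer face (top 25 mm above it); 154 mm above the bench with the cover flush. z is its turning axis, out of the cover.
- fastener (a joint): Turn of the fastener in rad, positive anticlockwise seen on the outer face: 0 = wing along the station's x, in line with the two black marks on the cover, cross pin over the slot in the frame (it enters within about 0.2). Starts 0.7 to 1.35 anticlockwise, so turn it clockwise; stops at -0.4 and 1.65; light friction keeps it where left.
- jar: Bystander: amber screw-cap jar, 46 mm wide, 62 mm tall; leave it where it is. Origin at the centre of its underside.
- tin: Bystander: black lens tin, 52 mm wide, 52 mm tall; leave it where it is. Origin at the centre of its underside.
- media_a: Bystander: media bottle with white cap, 66 mm wide, 165 mm tall; leave it where it is. Origin at the centre of its underside.
- media_b: Bystander: media bottle like media_a; leave it where it is. Origin at the centre of its underside.
- tip_box: Bystander: pipette-tip box, 82 x 122 x 75 mm; leave it where it is. Origin at the centre of its underside.
- tube_rack: Bystander: tube rack, 75 x 210 mm, 105 mm tall with its tubes; leave it where it is. Origin at the centre of its underside.
- dishes: Bystander: stack of three dishes, 88 mm wide, 43 mm tall; leave it where it is. Origin at the centre of its underside.
- timer: Bystander: bench timer, 62 x 62 x 16 mm; leave it where it is. Origin at the centre of its underside.
Not all that is in view belongs to the job. What is shaped like the part that bears canister_center but green or purple is not meant.

How it is judged:
By the outcome, as a careful person would: the job done as asked, in the order asked, and still so for the second after the job is handed in, while the arm keeps its last pose, push and grip.
It also fails if it takes over 59 s, if anything falls off the work surface, if the arm or the gripper's body presses on something with over 40 N, if the wrist force passes 120 N, or if a joint passes its speed limit or range.

## Working session

There is one attempt and no reset: what is moved stays moved. The work goes in short steps, Python scripts to look and compute and a tool call to move; the robot and the scene stay as the last step left them, time stands still between calls to the robot, and variables do not carry over. Pictures are saved under pics/ and viewed, at most 10 in all, crops included, and the job is handed in when it is done.

Besides the shell and the picture viewer there is one more tool, called after "Emit:" as name(argument=value, ...), one argument or row to a line, values as JSON. carry_out: Moves the arm, as the interface text tells. Its arguments: {"type":"object","properties":{"plan":{"type":"array","items":{"type":"object","properties":{"fingers":{"type":"number"},"x":{"type":"number"},"y":{"type":"number"},"z":{"type":"number"},"rx":{"type":"number"},"ry":{"type":"number"},"rz":{"type":"number"}}}},"grip_force":{"type":"number"}},"required":["plan"]}

```bash
ls; mkdir -p pics; cat > h.py <<'E'
import numpy as np, cv2
from workcell import ctrl
from scipy.spatial.transform import Rotation as R
def cap(n):
    im,d=ctrl.capture(n); return im.copy(),d.copy()
def cal(n,im=(400,640)):
    c=ctrl.get_calibration(n); f=200/np.tan(np.radians(c['fovy'])/2)
    return c,f,np.array(c['T'])
def ray(n,u,v):
    c,f,T=cal(n); K=np.array([[f,0,c['cx']],[0,f,c['cy']],[0,0,1.]])
    p=cv2.undistortPoints(np.array([[[u,v]]],float),K,np.array([c['k1'],0,0,0.]),None,None,)[0,0]
    d=np.array([p[0],-p[1],-1.]); return T[:3,3],T[:3,:3]@d
def onz(n,u,v,z):
    o,d=ray(n,u,v); return o+d*(z-o[2])/d[2]
def dep(n,u,v,D):
    o,d=ray(n,u,v); return o+d*D[int(round(v)),int(round(u))]
def cloud(n,D):
    c,f,T=cal(n); K=np.array([[f,0,c['cx']],[0,f,c['cy']],[0,0,1.]])
    vv,uu=np.mgrid[:400,:640]
    p=cv2.undistortPoints(np.stack([uu,vv],-1).reshape(-1,1,2).astype(float),K,np.array([c['k1'],0,0,0.]))[:,0]
    d=np.c_[p[:,0],-p[:,1],-np.ones(len(p))]*D.reshape(-1,1)
    return (d@T[:3,:3].T+T[:3,3]).reshape(400,640,3)
E
python3 - <<'E'
from h import *
for n in('side','top'):
    im,d=cap(n); cv2.imwrite(f'pics/{n}0.png',im); np.save(n+'0.npy',d)
    c=ctrl.get_calibration(n); print({k:np.round(v,3).tolist() for k,v in c.items()})
print(ctrl.get_state(),ctrl.nose_length)
E
```

```text
pics
{'fovy': 55.14, 'cx': 315.378, 'cy': 204.743, 'k1': -0.091, 'T': [[0.993, 0.078, -0.086, 0.505], [-0.116, 0.598, -0.793, -0.863], [-0.011, 0.798, 0.602, 0.768], [0.0, 0.0, 0.0, 1.0]]}
{'fovy': 43.682, 'cx': 317.764, 'cy': 192.031, 'k1': -0.013, 'T': [[0.017, 0.998, -0.063, 0.486], [-1.0, 0.017, -0.007, -0.003], [-0.006, 0.063, 0.998, 1.587], [0.0, 0.0, 0.0, 1.0]]}
{'time_s': 0.1, 'qpos': array([ 1.16710214e+00,  2.64722568e-01,  1.60527504e+00,  1.72420023e-05,
        1.27368781e+00, -3.69331689e-02]), 'qvel': array([ 0.00017936, -0.00289521, -0.00553766,  0.00050406,  0.00010273,
       -0.00037476]), 'effort': array([-2.05959186e-04, -5.16710758e+01, -3.68588126e+01, -1.05454969e-04,
        6.32444979e-03, -2.18591549e-05]), 'tcp_pos': array([0.24182123, 0.62952287, 0.252036  ]), 'eef_rot': array([ 1.82356827e-01,  9.83231861e-01, -1.01928812e-03, -2.36713123e-04]), 'wrist_force': array([-0.5448251 ,  0.35994206, -0.63936569]), 'torque': array([-0.04637976, -0.00035545,  0.03552578]), 'finger_force': 0.0, 'gripper_width': 0.08519134236357218} 0.022
```

View pics/top0.png

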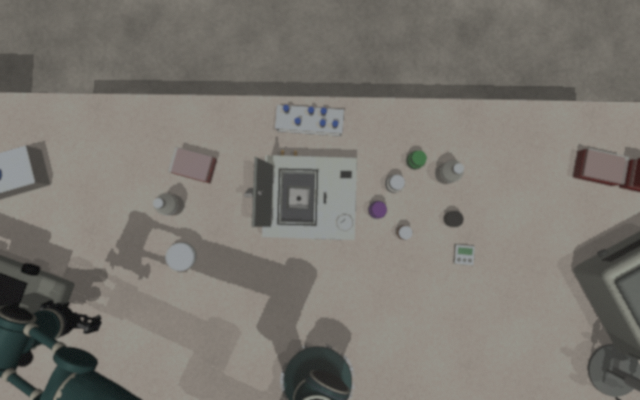

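View pics/side0.png

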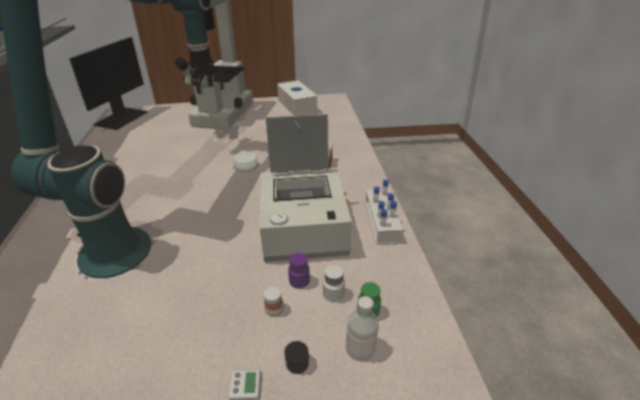

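The top view shows the canister at about (396,183) px, with the green (416,159) and purple (377,209) decoys and the jar (404,232) nearby. The station is at (300..355, 155..240) with its cover open at (262,193). The side view confirms this: canister at (333,283), white with a grey cap, and jar at (273,301).

```bash
python3 - <<'E'
from h import *
im=cv2.imread('pics/top0.png'); D=np.load('top0.npy'); P=cloud('top',D)
ims=cv2.imread('pics/side0.png'); Ps=cloud('side',np.load('side0.npy'))
def top(P,u0,u1,v0,v1,z0,z1):
    Q=P[v0:v1,u0:u1].reshape(-1,3); Q=Q[(Q[:,2]>z0)&(Q[:,2]<z1)]
    return Q
for nm,b in dict(can=(380,412,168,196),jar=(394,416,222,242),pur=(366,390,197,221),green=(404,430,146,172)).items():
    Q=top(P,*b,.04,.2); zt=np.percentile(Q[:,2],90); Q=Q[abs(Q[:,2]-zt)<.006]
    c,r=cv2.minEnclosingCircle(Q[:,:2].astype(np.float32)); print(nm,zt.round(4),np.round(c,4),round(r,4),Q.mean(0).round(4))
# station top frame
Q=top(P,240,370,140,250,.122,.138); r=cv2.minAreaRect(Q[:,:2].astype(np.float32)); print('frame',r,Q[:,2].mean())
Q=top(P,240,370,140,250,.085,.105); print('floor',cv2.minAreaRect(Q[:,:2].astype(np.float32)),len(Q))
# cover from side
Q=top(Ps,262,335,112,175,.16,.5); m=Q.mean(0); Q=Q[np.abs(Q-np.median(Q,0)).max(1)<.2]
print('cover',np.percentile(Q,[1,50,99],axis=0).round(3))
v=np.linalg.svd(Q-Q.mean(0))[2] if len(Q)<4000 else np.linalg.svd((Q-Q.mean(0))[::4],full_matrices=False)[2]; print(v.round(3))
for k,(I) in dict(t=im[130:260,235:435],s=ims[100:320,240:400]).items():
    cv2.imwrite(f'pics/c_{k}.png',cv2.resize(I,None,fx=[4,2.7][k=='s'],fy=[4,2.7][k=='s'],interpolation=3))
E
```

```text
can 0.0887 [ 0.6139 -0.2307] 0.0226 [ 0.6141 -0.2304  0.0867]
jar 0.0661 [ 0.4622 -0.2601] 0.02 [ 0.4623 -0.26    0.0638]
pur 0.0884 [ 0.5314 -0.1771] 0.0224 [ 0.5302 -0.1771  0.0863]
green 0.0873 [ 0.6894 -0.297 ] 0.0228 [ 0.6898 -0.297   0.0852]
frame ((0.56195068359375, 0.03177264332771301), (0.2692948579788208, 0.2406328022480011), 89.06922149658203) 0.1299691972536071
floor ((0.5387759804725647, 0.051573850214481354), (0.13296471536159515, 0.19701549410820007), 89.13380432128906) 1208
cover [[0.477 0.14  0.162]
 [0.564 0.155 0.24 ]
 [0.653 0.168 0.312]]
[[-0.999  0.017  0.027]
 [ 0.029  0.146  0.989]
 [-0.013 -0.989  0.146]]
```

View pics/c_t.png

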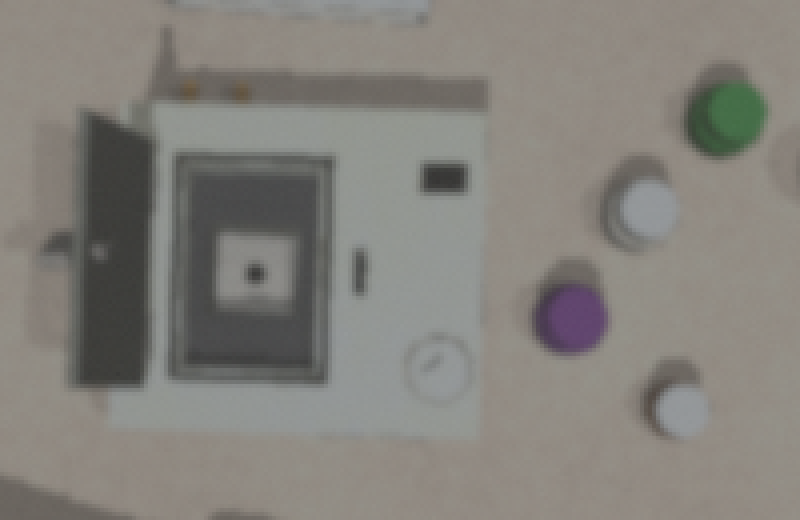

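The enlarged top view shows the recess rim at (172–335, 153–383) in crop px, the well at (217–298, 234–313) and the slot at (360,272). Next I refine the well centre and plan the first move.

```bash
cat >> h.py <<'E'
def go(x,y,z,yaw):
    "shift (tool axes) and turn from measured pose to tool-down pose with tool y at angle yaw"
    s=ctrl.get_state(); r=R.from_quat(s['eef_rot']); ty=np.array([np.cos(yaw),np.sin(yaw),0]); tz=np.array([0,0,-1.])
    G=R.from_matrix(np.c_[np.cross(ty,tz),ty,tz])
    print('t',round(s['time_s'],2),'tcp',s['tcp_pos'].round(4),'F',s['wrist_force'].round(1),'w',round(s['gripper_width'],4),'ff',round(float(s['finger_force']),1))
    print(' shift',r.inv().apply(np.array([x,y,z])-s['tcp_pos']).round(4),'rot',(r.inv()*G).as_rotvec().round(4))
E
python3 - <<'E'
from h import *
im=cv2.imread('pics/top0.png'); D=np.load('top0.npy'); P=cloud('top',D)
o=ray('top',300,200)[0]
# well: pixels clearly below recess floor, ray cast to mouth plane
m=np.zeros((400,640),bool); s=(slice(165,230),slice(275,325)); m[s]=(P[s][...,2]<.085)&(D[s]>0)
vv,uu=np.nonzero(m); W=np.array([onz('top',u,v,.095)[:2] for u,v in zip(uu,vv)],np.float32)
print('well hole',cv2.minAreaRect(W),np.median(P[m][:,2]))
m[:]=False; m[s]=(P[s][...,2]<.12)&(D[s]>0)
vv,uu=np.nonzero(m); W=np.array([onz('top',u,v,.13)[:2] for u,v in zip(uu,vv)],np.float32)
print('recess',cv2.minAreaRect(W))
print('slot',onz('top',235+360/4,130+272/4,.13))
a=np.radians(-.95); c=np.array([.56195,.03177]); print('yaw',a)
go(.614,-.2305,.42,-.0165)
E
```

```text
well hole ((0.5696589946746826, 0.06681415438652039), (0.06703587621450424, 0.08307620137929916), 88.35505676269531) 0.04781973177353249
recess ((0.5615726709365845, 0.052212100476026535), (0.12843044102191925, 0.14930742979049683), 89.35444641113281)
slot [ 0.56056554 -0.01451125  0.13      ]
yaw -0.01658062789394613
t 0.1 tcp [0.2418 0.6295 0.252 ] F [-0.5  0.4 -0.6] w 0.0852 ff 0.0
 shift [-0.6558 -0.6697 -0.1666] rot [-1.9000e-03  1.2000e-03  1.2205e+00]
```

Emit:
carry_out(
  plan=[
    {"z": -0.05, "rz": 0.12, "fingers": 0.06},
    {"z": -0.1, "rz": 0.25},
    {"z": -0.15, "x": -0.02, "y": -0.02, "rz": 0.37},
    {"z": -0.168, "x": -0.055, "y": -0.055, "rz": 0.5},
    {"z": -0.168, "x": -0.09, "y": -0.09, "rz": 0.62},
  ],
)

```text
schema error: expected keys fingers, x, y, z, rx, ry, rz
```

```bash
python3 -c "
from h import *
go(.614,-.2305,.42,-.0165)"
```

```text
t 0.1 tcp [0.2418 0.6295 0.252 ] F [-0.5  0.4 -0.6] w 0.0852 ff 0.0
 shift [-0.6558 -0.6697 -0.1666] rot [-1.9000e-03  1.2000e-03  1.2205e+00]
```

Emit:
carry_out(
  plan=[
    {"x": 0, "y": 0, "z": -0.05, "rx": 0, "ry": 0, "rz": 0.12, "fingers": 0.06},
    {"x": 0, "y": 0, "z": -0.1, "rx": 0, "ry": 0, "rz": 0.25, "fingers": 0.06},
    {"x": -0.02, "y": -0.02, "z": -0.145, "rx": 0, "ry": 0, "rz": 0.37, "fingers": 0.06},
    {"x": -0.055, "y": -0.055, "z": -0.168, "rx": 0, "ry": 0, "rz": 0.5, "fingers": 0.06},
    {"x": -0.09, "y": -0.09, "z": -0.168, "rx": 0, "ry": 0, "rz": 0.62, "fingers": 0.06},
  ],
)

```text
time_s: 0.6
tcp_pos: [0.292, 0.52, 0.4255]
eef_rot: [0.475, 0.88, 0.004, 0.0]
wrist_force: [0.7, 0.2, 1.0]
gripper_width: 0.0599
finger_force: 0.0
```

```bash
python3 -c "
from h import *
go(.614,-.2305,.42,-.0165)"
```

```text
t 0.6 tcp [0.292  0.52   0.4255] F [0.7 0.2 1. ] w 0.0599 ff 0.0
 shift [-0.8041 -0.1427  0.0021] rot [ 0.0055 -0.005   0.5975]
```

Emit:
carry_out(
  plan=[
    {"x": -0.049, "y": -0.009, "z": 0, "rx": 0, "ry": 0, "rz": 0.12, "fingers": 0.06},
    {"x": -0.098, "y": -0.018, "z": 0, "rx": 0, "ry": 0, "rz": 0.24, "fingers": 0.06},
    {"x": -0.147, "y": -0.026, "z": 0, "rx": 0, "ry": 0, "rz": 0.36, "fingers": 0.06},
    {"x": -0.196, "y": -0.035, "z": 0, "rx": 0, "ry": 0, "rz": 0.48, "fingers": 0.06},
    {"x": -0.245, "y": -0.044, "z": 0, "rx": 0, "ry": 0, "rz": 0.6, "fingers": 0.06},
  ],
)

```text
time_s: 1.1
tcp_pos: [0.3898, 0.2887, 0.4205]
eef_rot: [0.714, 0.7, -0.0, 0.0]
wrist_force: [1.0, -0.3, -1.0]
gripper_width: 0.0599
finger_force: 0.0
```

```bash
python3 -c "
from h import *
go(.614,-.2305,.42,-.0165)"
```

```text
t 1.1 tcp [0.3898 0.2887 0.4205] F [ 1.  -0.3 -1. ] w 0.0599 ff 0.0
 shift [-0.5145  0.2347  0.0006] rot [-0.0002  0.0003 -0.004 ]
```

Emit:
carry_out(
  plan=[
    {"x": -0.045, "y": 0.02, "z": 0, "rx": 0, "ry": 0, "rz": 0, "fingers": 0.06},
    {"x": -0.09, "y": 0.04, "z": 0, "rx": 0, "ry": 0, "rz": 0, "fingers": 0.06},
    {"x": -0.135, "y": 0.06, "z": 0, "rx": 0, "ry": 0, "rz": 0, "fingers": 0.06},
    {"x": -0.18, "y": 0.08, "z": 0, "rx": 0, "ry": 0, "rz": 0, "fingers": 0.06},
    {"x": -0.225, "y": 0.1, "z": 0, "rx": 0, "ry": 0, "rz": 0, "fingers": 0.06},
  ],
)

```text
time_s: 1.6
tcp_pos: [0.4862, 0.0621, 0.4206]
eef_rot: [0.713, 0.701, 0.0, -0.0]
wrist_force: [1.1, 0.8, -0.5]
gripper_width: 0.0602
finger_force: 0.0
```

Emit:
carry_out(
  plan=[
    {"x": -0.045, "y": 0.02, "z": 0.01, "rx": 0, "ry": 0, "rz": 0, "fingers": 0.06},
    {"x": -0.09, "y": 0.045, "z": 0.02, "rx": 0, "ry": 0, "rz": 0, "fingers": 0.06},
    {"x": -0.13, "y": 0.065, "z": 0.04, "rx": 0, "ry": 0, "rz": 0, "fingers": 0.06},
    {"x": -0.175, "y": 0.085, "z": 0.06, "rx": 0, "ry": 0, "rz": 0, "fingers": 0.06},
    {"x": -0.215, "y": 0.105, "z": 0.08, "rx": 0, "ry": 0, "rz": 0, "fingers": 0.06},
  ],
)

```text
time_s: 2.1
tcp_pos: [0.5864, -0.1515, 0.3415]
eef_rot: [0.713, 0.701, -0.0, -0.0]
wrist_force: [1.2, 1.0, 1.5]
gripper_width: 0.0603
finger_force: 0.0
```

```bash
python3 -c "
from h import *
go(.614,-.2305,.14,-.0165)"
```

```text
t 2.1 tcp [ 0.5864 -0.1515  0.3415] F [1.2 1.  1.5] w 0.0603 ff 0.0
 shift [-0.0786  0.0289  0.2015] rot [-0.0001 -0.0001 -0.    ]
```

Emit:
carry_out(
  plan=[
    {"x": -0.025, "y": 0.01, "z": 0.04, "rx": 0, "ry": 0, "rz": 0, "fingers": 0.065},
    {"x": -0.05, "y": 0.019, "z": 0.08, "rx": 0, "ry": 0, "rz": 0, "fingers": 0.065},
    {"x": -0.0785, "y": 0.029, "z": 0.12, "rx": 0, "ry": 0, "rz": 0, "fingers": 0.065},
    {"x": -0.0785, "y": 0.029, "z": 0.165, "rx": 0, "ry": 0, "rz": 0, "fingers": 0.065},
    {"x": -0.0785, "y": 0.029, "z": 0.18, "rx": 0, "ry": 0, "rz": 0, "fingers": 0.065},
  ],
)

```text
time_s: 2.6
tcp_pos: [0.61, -0.2277, 0.1555]
eef_rot: [0.713, 0.701, -0.002, -0.005]
wrist_force: [-0.6, 1.6, -0.2]
gripper_width: 0.0647
finger_force: 0.0
```

```bash
python3 - <<'E'
from h import *
go(.614,-.2305,.081,-.0165)
im,d=cap('side'); cv2.imwrite('pics/s1.png',cv2.resize(im[180:360,220:440],None,fx=3,fy=3))
E
```

```text
t 2.6 tcp [ 0.61   -0.2277  0.1555] F [-0.6  1.6 -0.2] w 0.0647 ff 0.0
 shift [-0.003   0.0048  0.0744] rot [-0.0103 -0.0042 -0.001 ]
```

View pics/s1.png

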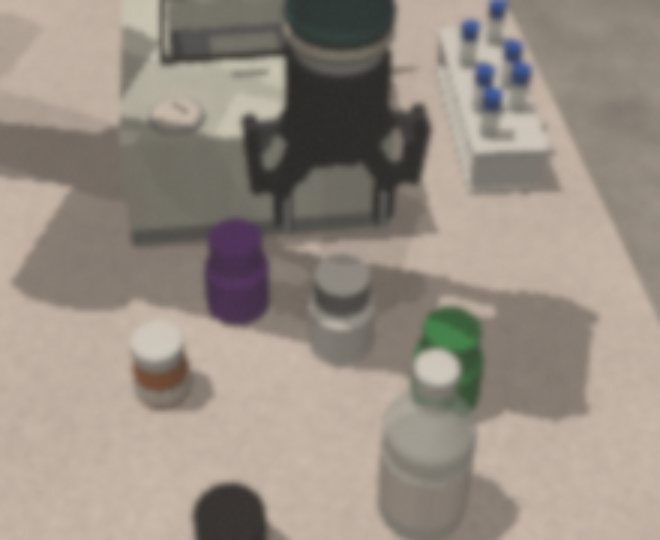

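The gripper is open above the canister at (340,300) in the crop, with clear room on both sides of the fingers.

```bash
python3 - <<'E'
from h import *
go(.614,-.2305,.081,-.0165)
E
```

```text
t 2.65 tcp [ 0.6098 -0.227   0.1551] F [-1.4  0.4 -0.4] w 0.0649 ff 0.0
 shift [-0.0038  0.0051  0.074 ] rot [-0.0111 -0.0046 -0.0003]
```

Emit:
carry_out(
  plan=[
    {"x": -0.003, "y": 0.005, "z": 0.02, "rx": 0, "ry": 0, "rz": 0, "fingers": 0.065},
    {"x": -0.003, "y": 0.005, "z": 0.04, "rx": 0, "ry": 0, "rz": 0, "fingers": 0.065},
    {"x": -0.003, "y": 0.005, "z": 0.05, "rx": 0, "ry": 0, "rz": 0, "fingers": 0.065},
    {"x": -0.003, "y": 0.005, "z": 0.05, "rx": 0, "ry": 0, "rz": 0, "fingers": 0.065},
  ],
)

```text
time_s: 3.05
tcp_pos: [0.6184, -0.2306, 0.1122]
eef_rot: [0.712, 0.702, -0.0, -0.001]
wrist_force: [-0.5, 0.2, 0.8]
gripper_width: 0.0651
finger_force: 0.0
```

```bash
python3 - <<'E'
from h import *
go(.614,-.2305,.081,-.0165)
E
```

```text
t 3.05 tcp [ 0.6184 -0.2306  0.1122] F [-0.5  0.2  0.8] w 0.0651 ff 0.0
 shift [ 0.0001 -0.0044  0.0312] rot [-0.0015 -0.0006  0.0013]
```

Emit:
carry_out(
  plan=[
    {"x": 0, "y": -0.004, "z": 0.01, "rx": 0, "ry": 0, "rz": 0, "fingers": 0.065},
    {"x": 0, "y": -0.004, "z": 0.02, "rx": 0, "ry": 0, "rz": 0, "fingers": 0.065},
    {"x": 0, "y": -0.004, "z": 0.031, "rx": 0, "ry": 0, "rz": 0, "fingers": 0.065},
    {"x": 0, "y": -0.004, "z": 0.031, "rx": 0, "ry": 0, "rz": 0, "fingers": 0.065},
    {"x": 0, "y": -0.004, "z": 0.031, "rx": 0, "ry": 0, "rz": 0, "fingers": 0.03},
  ],
  grip_force=40,
)

```text
time_s: 3.55
tcp_pos: [0.6145, -0.2313, 0.0808]
eef_rot: [0.713, 0.701, -0.0, -0.001]
wrist_force: [-0.1, -0.0, -0.2]
gripper_width: 0.0521
finger_force: 0.0
```

Emit:
carry_out(
  plan=[
    {"x": 0, "y": 0, "z": 0, "rx": 0, "ry": 0, "rz": 0, "fingers": 0.03},
    {"x": 0, "y": 0, "z": 0, "rx": 0, "ry": 0, "rz": 0, "fingers": 0.03},
    {"x": 0, "y": 0, "z": 0, "rx": 0, "ry": 0, "rz": 0, "fingers": 0.03},
  ],
  grip_force=40,
)

```text
time_s: 3.85
tcp_pos: [0.6153, -0.2315, 0.0818]
eef_rot: [0.713, 0.701, 0.0, 0.0]
wrist_force: [1.1, 0.1, -0.2]
gripper_width: 0.0431
finger_force: 41.1
```

Emit:
carry_out(
  plan=[
    {"x": 0, "y": 0, "z": -0.03, "rx": 0, "ry": 0, "rz": 0, "fingers": 0.03},
    {"x": 0, "y": 0, "z": -0.065, "rx": 0, "ry": 0, "rz": 0, "fingers": 0.03},
    {"x": 0, "y": 0, "z": -0.1, "rx": 0, "ry": 0, "rz": 0, "fingers": 0.03},
    {"x": 0.02, "y": -0.005, "z": -0.135, "rx": 0, "ry": 0, "rz": 0, "fingers": 0.03},
    {"x": 0.05, "y": -0.01, "z": -0.165, "rx": 0, "ry": 0, "rz": 0, "fingers": 0.03},
  ],
)

```text
time_s: 4.35
tcp_pos: [0.6056, -0.1822, 0.2483]
eef_rot: [0.714, 0.701, -0.0, 0.001]
wrist_force: [1.1, 0.3, -2.0]
gripper_width: 0.0428
finger_force: 41.4
```

Emit:
carry_out(
  plan=[
    {"x": 0.04, "y": -0.01, "z": 0, "rx": 0, "ry": 0, "rz": 0, "fingers": 0.03},
    {"x": 0.085, "y": -0.02, "z": 0, "rx": 0, "ry": 0, "rz": 0, "fingers": 0.03},
    {"x": 0.13, "y": -0.03, "z": 0, "rx": 0, "ry": 0, "rz": 0, "fingers": 0.03},
    {"x": 0.175, "y": -0.04, "z": 0, "rx": 0, "ry": 0, "rz": 0, "fingers": 0.03},
    {"x": 0.21, "y": -0.045, "z": 0, "rx": 0, "ry": 0, "rz": 0, "fingers": 0.03},
  ],
)

```text
time_s: 4.85
tcp_pos: [0.5624, 0.0317, 0.2462]
eef_rot: [0.713, 0.702, -0.0, -0.001]
wrist_force: [1.0, 0.9, -1.8]
gripper_width: 0.0426
finger_force: 41.5
```

```bash
python3 - <<'E'
from h import *
go(.5615,.0665,.24,-.0165)
E
```

```text
t 4.85 tcp [0.5624 0.0317 0.2462] F [ 1.   0.9 -1.8] w 0.0426 ff 41.5
 shift [ 0.0348 -0.0015  0.0062] rot [-0.0012 -0.0005  0.0011]
```

Emit:
carry_out(
  plan=[
    {"x": 0.02, "y": -0.001, "z": 0, "rx": 0, "ry": 0, "rz": 0, "fingers": 0.03},
    {"x": 0.0345, "y": -0.001, "z": 0.01, "rx": 0, "ry": 0, "rz": 0, "fingers": 0.03},
    {"x": 0.0345, "y": -0.001, "z": 0.025, "rx": 0, "ry": 0, "rz": 0, "fingers": 0.03},
    {"x": 0.0345, "y": -0.001, "z": 0.045, "rx": 0, "ry": 0, "rz": 0, "fingers": 0.03},
    {"x": 0.0345, "y": -0.001, "z": 0.045, "rx": 0, "ry": 0, "rz": 0, "fingers": 0.03},
  ],
)

```text
time_s: 5.35
tcp_pos: [0.5606, 0.0627, 0.1965]
eef_rot: [0.713, 0.701, -0.004, -0.003]
wrist_force: [-0.9, -0.5, -3.2]
gripper_width: 0.0429
finger_force: 41.3
```

```bash
python3 - <<'E'
from h import *
go(.5615,.0660,.131,-.0165)
im,d=cap('side'); im2,d2=cap('top'); P=cloud('top',d2)
A=cv2.resize(im[150:250,240:380],None,fx=4,fy=4); cv2.imwrite('pics/s2.png',A)
E
```

```text
t 5.35 tcp [0.5606 0.0627 0.1965] F [-0.9 -0.5 -3.2] w 0.0429 ff 41.3
 shift [0.0034 0.0015 0.0655] rot [-0.0086  0.0014 -0.0001]
```

View pics/s2.png

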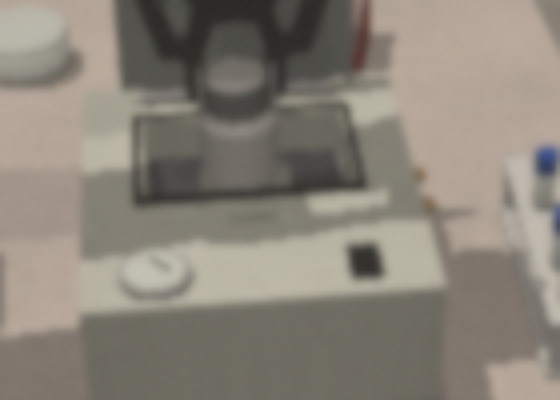

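The canister hangs inside the recess, with its body around (205–272, 110–185) in the crop and the rim corners at (135,203) and (362,187). I check the centring along x by ray casting.

```bash
python3 - <<'E'
from h import *
f=lambda u,v,z: onz('side',240+u/4,150+v/4,z).round(4)
print('front rim corners',f(135,203,.13),f(362,187,.13),'rear',f(137,118,.13),f(345,102,.13))
# canister body: intersect with plane y=.0627-ish silhouettes
for u,v in((205,150),(272,150)):
    o,d=ray('side',240+u/4,150+v/4); print('body',(o+d*(.0627-o[1])/d[1]).round(4))
go(.5615,.0665,.131,-.0165)
E
```

```text
front rim corners [0.4825 0.0104 0.13  ] [0.6432 0.0086 0.13  ] rear [0.4871 0.1194 0.13  ] [0.6467 0.1206 0.13  ]
body [0.5354 0.0627 0.1347]
body [0.5845 0.0627 0.1303]
t 5.45 tcp [0.5628 0.0629 0.1998] F [ 1.2  0.4 -1.9] w 0.0427 ff 41.3
 shift [ 0.0037 -0.0011  0.0688] rot [-0.0032  0.0007 -0.0006]
```

Emit:
carry_out(
  plan=[
    {"x": 0.002, "y": 0.001, "z": 0.01, "rx": 0, "ry": 0, "rz": 0, "fingers": 0.03},
    {"x": 0.002, "y": 0.001, "z": 0.015, "rx": 0, "ry": 0, "rz": 0, "fingers": 0.03},
    {"x": 0.002, "y": 0.001, "z": 0.02, "rx": 0, "ry": 0, "rz": 0, "fingers": 0.03},
    {"x": 0.002, "y": 0.001, "z": 0.02, "rx": 0, "ry": 0, "rz": 0, "fingers": 0.03},
    {"x": 0.002, "y": 0.001, "z": 0.02, "rx": 0, "ry": 0, "rz": 0, "fingers": 0.03},
  ],
)

```text
time_s: 5.95
tcp_pos: [0.5646, 0.0659, 0.1814]
eef_rot: [0.713, 0.701, -0.0, -0.0]
wrist_force: [-0.7, -0.6, -2.1]
gripper_width: 0.043
finger_force: 41.4
```

```bash
python3 - <<'E'
from h import *
go(.5635,.0660,.131,-.0165)
E
```

```text
t 5.95 tcp [0.5646 0.0659 0.1814] F [-0.7 -0.6 -2.1] w 0.043 ff 41.4
 shift [ 0.0001 -0.0011  0.0504] rot [-0.0001  0.      0.0005]
```

Position is settled; now descend toward the plate.

Emit:
carry_out(
  plan=[
    {"x": 0, "y": -0.001, "z": 0.01, "rx": 0, "ry": 0, "rz": 0, "fingers": 0.03},
    {"x": 0, "y": -0.001, "z": 0.02, "rx": 0, "ry": 0, "rz": 0, "fingers": 0.03},
    {"x": 0, "y": -0.001, "z": 0.03, "rx": 0, "ry": 0, "rz": 0, "fingers": 0.03},
    {"x": 0, "y": -0.001, "z": 0.037, "rx": 0, "ry": 0, "rz": 0, "fingers": 0.03},
    {"x": 0, "y": -0.001, "z": 0.042, "rx": 0, "ry": 0, "rz": 0, "fingers": 0.03},
  ],
)

```text
time_s: 6.45
tcp_pos: [0.5629, 0.0659, 0.138]
eef_rot: [0.713, 0.701, -0.001, -0.001]
wrist_force: [0.1, 0.2, -1.7]
gripper_width: 0.0427
finger_force: 41.4
```

Emit:
carry_out(
  plan=[
    {"x": 0, "y": 0, "z": 0.003, "rx": 0, "ry": 0, "rz": 0, "fingers": 0.03},
    {"x": 0, "y": 0, "z": 0.006, "rx": 0, "ry": 0, "rz": 0, "fingers": 0.03},
    {"x": 0, "y": 0, "z": 0.008, "rx": 0, "ry": 0, "rz": 0, "fingers": 0.03},
    {"x": 0, "y": 0, "z": 0.01, "rx": 0, "ry": 0, "rz": 0, "fingers": 0.03},
  ],
  grip_force=60,
)

```text
time_s: 6.85
tcp_pos: [0.564, 0.066, 0.1304]
eef_rot: [0.713, 0.701, 0.0, 0.0]
wrist_force: [-2.9, -1.4, 7.3]
gripper_width: 0.0424
finger_force: 63.9
```

Emit:
carry_out(
  plan=[
    {"x": 0, "y": 0, "z": 0.003, "rx": 0, "ry": 0, "rz": 0, "fingers": 0.03},
    {"x": 0, "y": 0, "z": 0.006, "rx": 0, "ry": 0, "rz": 0, "fingers": 0.03},
    {"x": 0, "y": 0, "z": 0.008, "rx": 0, "ry": 0, "rz": 0, "fingers": 0.03},
    {"x": 0, "y": 0, "z": 0.008, "rx": 0, "ry": 0, "rz": 0, "fingers": 0.03},
  ],
)

```text
time_s: 7.25
tcp_pos: [0.5641, 0.066, 0.1232]
eef_rot: [0.713, 0.701, 0.0, 0.0]
wrist_force: [-2.5, 0.1, 5.3]
gripper_width: 0.0421
finger_force: 64.0
```

Emit:
carry_out(
  plan=[
    {"x": 0, "y": 0, "z": 0.001, "rx": 0, "ry": 0, "rz": 0, "fingers": 0.03},
    {"x": 0, "y": 0, "z": 0.002, "rx": 0, "ry": 0, "rz": 0, "fingers": 0.03},
    {"x": 0, "y": 0, "z": 0.003, "rx": 0, "ry": 0, "rz": 0, "fingers": 0.03},
  ],
)

```text
time_s: 7.55
tcp_pos: [0.5644, 0.0661, 0.1224]
eef_rot: [0.713, 0.701, 0.0, 0.0]
wrist_force: [-8.3, 1.0, 23.0]
gripper_width: 0.0419
finger_force: 65.0
```

Emit:
carry_out(
  plan=[
    {"x": 0, "y": 0, "z": -0.003, "rx": 0, "ry": 0, "rz": 0, "fingers": 0.03},
    {"x": 0, "y": 0, "z": -0.003, "rx": 0, "ry": 0, "rz": 0, "fingers": 0.06},
    {"x": 0, "y": 0, "z": -0.003, "rx": 0, "ry": 0, "rz": 0, "fingers": 0.06},
    {"x": 0, "y": 0, "z": -0.003, "rx": 0, "ry": 0, "rz": 0, "fingers": 0.06},
    {"x": 0, "y": 0, "z": -0.015, "rx": 0, "ry": 0, "rz": 0, "fingers": 0.06},
  ],
)

```text
time_s: 8.05
tcp_pos: [0.5619, 0.0658, 0.1317]
eef_rot: [0.713, 0.701, -0.002, -0.001]
wrist_force: [-0.2, -0.9, 0.4]
gripper_width: 0.06
finger_force: 0.0
```

Emit:
carry_out(
  plan=[
    {"x": 0, "y": 0, "z": -0.03, "rx": 0, "ry": 0, "rz": 0, "fingers": 0.06},
    {"x": 0, "y": 0, "z": -0.055, "rx": 0, "ry": 0, "rz": 0, "fingers": 0.03},
    {"x": 0, "y": 0, "z": -0.055, "rx": 0, "ry": 0, "rz": 0, "fingers": 0.0},
    {"x": 0, "y": 0, "z": -0.055, "rx": 0, "ry": 0, "rz": 0, "fingers": 0.0},
    {"x": 0, "y": 0, "z": -0.055, "rx": 0, "ry": 0, "rz": 0, "fingers": 0.0},
  ],
)

```text
time_s: 8.55
tcp_pos: [0.5628, 0.0659, 0.1874]
eef_rot: [0.713, 0.701, -0.001, -0.001]
wrist_force: [0.3, 0.1, -0.4]
gripper_width: 0.0018
finger_force: 0.0
```

```bash
python3 - <<'E'
from h import *
im,d=cap('side'); P=cloud('side',d)
Q=P[150:200,280:330].reshape(-1,3); Q=Q[(np.hypot(Q[:,0]-.5635,Q[:,1]-.066)<.018)]; print(np.percentile(Q[:,2],[5,25,50,75]).round(4))
A=cv2.resize(im[100:250,240:380],None,fx=4,fy=4); cv2.imwrite('pics/s3.png',A)
go(.5635,.0660,.16,-.0165)
E
```

```text
[0.1243 0.1651 0.1943 0.2175]
t 8.6 tcp [0.5625 0.0659 0.187 ] F [-0.5  0.4 -0.2] w 0.0003 ff 0.0
 shift [0.0002 0.001  0.027 ] rot [-0.0027  0.0002  0.0005]
```

View pics/s3.png

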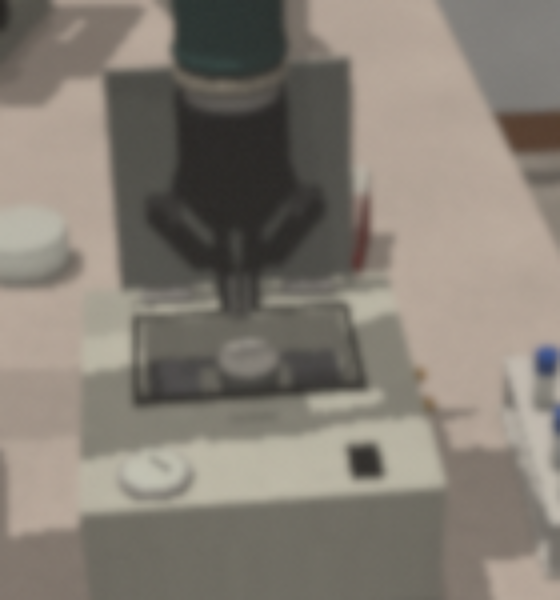

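The canister sits low in the well at (247,357) in the crop and the gripper is free of it. One press with closed fingers verifies its height.

Emit:
carry_out(
  plan=[
    {"x": 0, "y": 0.001, "z": 0.015, "rx": 0, "ry": 0, "rz": 0, "fingers": 0},
    {"x": 0, "y": 0.001, "z": 0.028, "rx": 0, "ry": 0, "rz": 0, "fingers": 0},
    {"x": 0, "y": 0.001, "z": 0.034, "rx": 0, "ry": 0, "rz": 0, "fingers": 0},
    {"x": 0, "y": 0.001, "z": 0.038, "rx": 0, "ry": 0, "rz": 0, "fingers": 0},
    {"x": 0, "y": 0.001, "z": 0.04, "rx": 0, "ry": 0, "rz": 0, "fingers": 0},
  ],
)

```text
time_s: 9.1
tcp_pos: [0.5644, 0.0659, 0.1482]
eef_rot: [0.713, 0.701, -0.0, -0.0]
wrist_force: [-2.7, -0.4, 9.3]
gripper_width: 0.0001
finger_force: 4.9
```

Emit:
carry_out(
  plan=[
    {"x": 0, "y": 0, "z": 0.001, "rx": 0, "ry": 0, "rz": 0, "fingers": 0},
    {"x": 0, "y": 0, "z": 0.002, "rx": 0, "ry": 0, "rz": 0, "fingers": 0},
  ],
)

```text
time_s: 9.3
tcp_pos: [0.5652, 0.066, 0.1484]
eef_rot: [0.713, 0.701, 0.0, 0.0]
wrist_force: [-4.7, 0.0, 14.2]
gripper_width: -0.0004
finger_force: 6.8
```

Contact at TCP z=0.148 puts the tips at 0.126–0.127 m, which matches the cap's pressed-home height with about 14 N on it. Next I go up, over and behind the cover, 75 mm to the near side of its middle.

Emit:
carry_out(
  plan=[
    {"x": 0, "y": 0, "z": -0.045, "rx": 0, "ry": 0, "rz": 0, "fingers": 0},
    {"x": 0, "y": -0.01, "z": -0.09, "rx": 0, "ry": 0, "rz": 0, "fingers": 0},
    {"x": 0, "y": -0.02, "z": -0.135, "rx": 0, "ry": 0, "rz": 0, "fingers": 0},
    {"x": 0, "y": -0.03, "z": -0.18, "rx": 0, "ry": 0, "rz": 0, "fingers": 0},
    {"x": 0, "y": -0.04, "z": -0.225, "rx": 0, "ry": 0, "rz": 0, "fingers": 0},
  ],
)

```text
time_s: 9.8
tcp_pos: [0.5241, 0.0666, 0.3735]
eef_rot: [0.713, 0.701, 0.0, 0.0]
wrist_force: [-0.0, 0.3, -0.2]
gripper_width: -0.0004
finger_force: 0.0
```

Emit:
carry_out(
  plan=[
    {"x": 0, "y": -0.015, "z": -0.045, "rx": 0, "ry": 0, "rz": 0, "fingers": 0},
    {"x": 0.04, "y": -0.025, "z": -0.055, "rx": 0, "ry": 0, "rz": 0, "fingers": 0},
    {"x": 0.08, "y": -0.035, "z": -0.055, "rx": 0, "ry": 0, "rz": 0, "fingers": 0},
    {"x": 0.12, "y": -0.035, "z": -0.055, "rx": 0, "ry": 0, "rz": 0, "fingers": 0},
    {"x": 0.15, "y": -0.035, "z": -0.055, "rx": 0, "ry": 0, "rz": 0, "fingers": 0},
  ],
)

```text
time_s: 10.3
tcp_pos: [0.4917, 0.2192, 0.4271]
eef_rot: [0.712, 0.702, 0.001, 0.0]
wrist_force: [0.2, 0.7, -0.9]
gripper_width: 0.0002
finger_force: 0.0
```

```bash
python3 - <<'E'
from h import *
im,d=cap('top'); P=cloud('top',d)
go(.489,.215,.318,-.0165)
Q=P[140:250,225:300].reshape(-1,3); Q=Q[(Q[:,2]>.28)&(Q[:,2]<.33)]; print(len(Q),np.percentile(Q,[2,50,98],axis=0).round(3))
E
```

```text
t 10.35 tcp [0.4916 0.2228 0.4264] F [1.2 1.9 0. ] w 0.0003 ff 0.0
 shift [-0.0083 -0.0025  0.1084] rot [ 0.0002 -0.0045  0.0037]
519 [[0.478 0.158 0.282]
 [0.561 0.166 0.307]
 [0.649 0.191 0.317]]
```

Emit:
carry_out(
  plan=[
    {"x": 0, "y": -0.002, "z": 0.03, "rx": 0, "ry": 0, "rz": 0, "fingers": 0},
    {"x": 0, "y": -0.002, "z": 0.06, "rx": 0, "ry": 0, "rz": 0, "fingers": 0},
    {"x": 0, "y": -0.002, "z": 0.09, "rx": 0, "ry": 0, "rz": 0, "fingers": 0},
    {"x": -0.005, "y": -0.002, "z": 0.108, "rx": 0, "ry": 0, "rz": 0, "fingers": 0},
    {"x": -0.005, "y": -0.002, "z": 0.108, "rx": 0, "ry": 0, "rz": 0, "fingers": 0},
  ],
)

```text
time_s: 10.85
tcp_pos: [0.4882, 0.2111, 0.3148]
eef_rot: [0.713, 0.701, -0.003, -0.001]
wrist_force: [-0.6, -1.2, 0.9]
gripper_width: 0.0002
finger_force: 0.0
```

Emit:
carry_out(
  plan=[
    {"x": -0.012, "y": 0, "z": 0, "rx": 0, "ry": 0, "rz": 0, "fingers": 0},
    {"x": -0.024, "y": 0, "z": 0, "rx": 0, "ry": 0, "rz": 0, "fingers": 0},
    {"x": -0.036, "y": 0, "z": 0, "rx": 0, "ry": 0, "rz": 0, "fingers": 0},
    {"x": -0.048, "y": 0, "z": 0, "rx": 0, "ry": 0, "rz": 0, "fingers": 0},
    {"x": -0.06, "y": 0, "z": 0, "rx": 0, "ry": 0, "rz": 0, "fingers": 0},
  ],
)

```text
time_s: 11.35
tcp_pos: [0.4897, 0.1514, 0.32]
eef_rot: [0.713, 0.701, 0.002, 0.001]
wrist_force: [0.9, 3.3, 2.0]
gripper_width: -0.0
finger_force: 1.6
```

```bash
python3 - <<'E'
from h import *
im,d=cap('side'); P=cloud('side',d)
Q=P[100:180,300:335].reshape(-1,3); Q=Q[(Q[:,2]>.17)&(abs(Q[:,1]-.14)<.06)&(Q[:,0]>.59)]
p=np.polyfit(Q[:,2],Q[:,1],1); print(len(Q),'theta',1.5708+np.arctan(p[0]),np.percentile(Q[:,2],98))
go(.489,.129,.316,-.0165)
E
```

```text
964 theta 1.5229132031435408 0.31277691068795616
t 11.4 tcp [0.4895 0.1497 0.3196] F [0.3 0.6 1.7] w 0.0001 ff 0.6
 shift [-0.0207 -0.0002  0.0036] rot [ 0.0024  0.0009 -0.0006]
```

The cover is following as modelled (opening 1.52). I continue along the arc.

Emit:
carry_out(
  plan=[
    {"x": -0.021, "y": 0, "z": 0.002, "rx": 0, "ry": 0, "rz": 0, "fingers": 0},
    {"x": -0.036, "y": 0, "z": 0.006, "rx": 0, "ry": 0, "rz": 0, "fingers": 0},
    {"x": -0.052, "y": 0, "z": 0.01, "rx": 0, "ry": 0, "rz": 0, "fingers": 0},
    {"x": -0.066, "y": 0, "z": 0.016, "rx": 0, "ry": 0, "rz": 0, "fingers": 0},
    {"x": -0.08, "y": 0, "z": 0.023, "rx": 0, "ry": 0, "rz": 0, "fingers": 0},
  ],
)

```text
time_s: 11.9
tcp_pos: [0.4878, 0.0709, 0.2951]
eef_rot: [0.713, 0.701, 0.0, 0.0]
wrist_force: [1.3, 3.2, 0.3]
gripper_width: -0.0003
finger_force: 1.0
```

Emit:
carry_out(
  plan=[
    {"x": -0.013, "y": 0, "z": 0.009, "rx": 0, "ry": 0, "rz": 0, "fingers": 0},
    {"x": -0.025, "y": 0, "z": 0.02, "rx": 0, "ry": 0, "rz": 0, "fingers": 0},
    {"x": -0.036, "y": 0, "z": 0.031, "rx": 0, "ry": 0, "rz": 0, "fingers": 0},
    {"x": -0.046, "y": 0, "z": 0.043, "rx": 0, "ry": 0, "rz": 0, "fingers": 0},
    {"x": -0.055, "y": 0, "z": 0.057, "rx": 0, "ry": 0, "rz": 0, "fingers": 0},
  ],
)

```text
time_s: 12.4
tcp_pos: [0.4866, 0.0162, 0.2372]
eef_rot: [0.713, 0.701, -0.0, -0.0]
wrist_force: [1.1, 0.4, 1.3]
gripper_width: -0.0001
finger_force: 0.6
```

```bash
python3 - <<'E'
from h import *
go(.489,.0065,.224,-.0165)
E
```

```text
t 12.4 tcp [0.4866 0.0162 0.2372] F [1.1 0.4 1.3] w -0.0001 ff 0.6
 shift [-0.0097  0.0026  0.0132] rot [-0.0005  0.0003  0.0004]
```

Emit:
carry_out(
  plan=[
    {"x": -0.01, "y": 0, "z": 0.013, "rx": 0, "ry": 0, "rz": 0, "fingers": 0},
    {"x": -0.015, "y": 0, "z": 0.028, "rx": 0, "ry": 0, "rz": 0, "fingers": 0},
    {"x": -0.02, "y": 0, "z": 0.043, "rx": 0, "ry": 0, "rz": 0, "fingers": 0},
    {"x": -0.022, "y": 0, "z": 0.054, "rx": 0, "ry": 0, "rz": 0, "fingers": 0},
    {"x": -0.023, "y": 0, "z": 0.062, "rx": 0, "ry": 0, "rz": 0, "fingers": 0},
  ],
)

```text
time_s: 12.9
tcp_pos: [0.4858, -0.006, 0.1748]
eef_rot: [0.713, 0.701, -0.001, -0.001]
wrist_force: [0.1, -0.5, 0.1]
gripper_width: -0.0
finger_force: 0.3
```

Emit:
carry_out(
  plan=[
    {"x": 0, "y": 0, "z": 0.002, "rx": 0, "ry": 0, "rz": 0, "fingers": 0},
    {"x": 0, "y": 0, "z": 0.003, "rx": 0, "ry": 0, "rz": 0, "fingers": 0},
  ],
)

```text
time_s: 13.1
tcp_pos: [0.4865, -0.0056, 0.1732]
eef_rot: [0.713, 0.702, -0.0, -0.0]
wrist_force: [-0.2, 0.2, -0.0]
gripper_width: 0.0
finger_force: 0.0
```

Emit:
carry_out(
  plan=[
    {"x": 0, "y": 0, "z": -0.04, "rx": 0, "ry": 0, "rz": 0, "fingers": 0.04},
    {"x": -0.03, "y": 0, "z": -0.07, "rx": 0, "ry": 0, "rz": 0, "fingers": 0.04},
    {"x": -0.075, "y": 0, "z": -0.08, "rx": 0, "ry": 0, "rz": 0, "fingers": 0.04},
    {"x": -0.12, "y": 0, "z": -0.08, "rx": 0, "ry": 0, "rz": 0, "fingers": 0.04},
    {"x": -0.165, "y": 0, "z": -0.08, "rx": 0, "ry": 0, "rz": 0, "fingers": 0.04},
  ],
)

```text
time_s: 13.6
tcp_pos: [0.4848, -0.1723, 0.2556]
eef_rot: [0.712, 0.702, 0.001, 0.002]
wrist_force: [1.1, -0.2, -0.1]
gripper_width: 0.0399
finger_force: 0.0
```

```bash
python3 - <<'E'
from h import *
im,d=cap('top'); P=cloud('top',d); np.save('t2.npy',d); cv2.imwrite('pics/t2f.png',im)
cv2.imwrite('pics/t2.png',cv2.resize(im[140:250,250:370],None,fx=5,fy=5,interpolation=3))
im,d=cap('side'); Ps=cloud('side',d)
go(.5635,-.0135,.25,-.0165)
Q=P[150:245,255:345].reshape(-1,3)
c=Q[(Q[:,2]>.133)&(Q[:,2]<.155)&(abs(Q[:,0]-.5635)<.085)]; p=np.polyfit(c[:,1],c[:,2],1); print('cover slope',p,len(c),np.percentile(c,[1,99],axis=0).round(3))
w=Q[(Q[:,2]-np.polyval(p,Q[:,1])>.012)]; print('wing',len(w),w.mean(0),cv2.minAreaRect(w[:,:2].astype(np.float32)))
E
```

```text
t 13.7 tcp [ 0.4843 -0.1754  0.2548] F [ 0.1  0.3 -0.4] w 0.0401 ff 0.0
 shift [0.1635 0.0759 0.0044] rot [ 0.0024  0.0031 -0.0041]
cover slope [-0.03803309  0.14705825] 3718 [[ 0.48  -0.066  0.133]
 [ 0.646  0.158  0.154]]
wing 92 [ 0.53202503 -0.00802353  0.6958514 ] ((0.5315937399864197, -0.015386439859867096), (0.08672482520341873, 0.037747547030448914), 8.135457992553711)
```

View pics/t2.png

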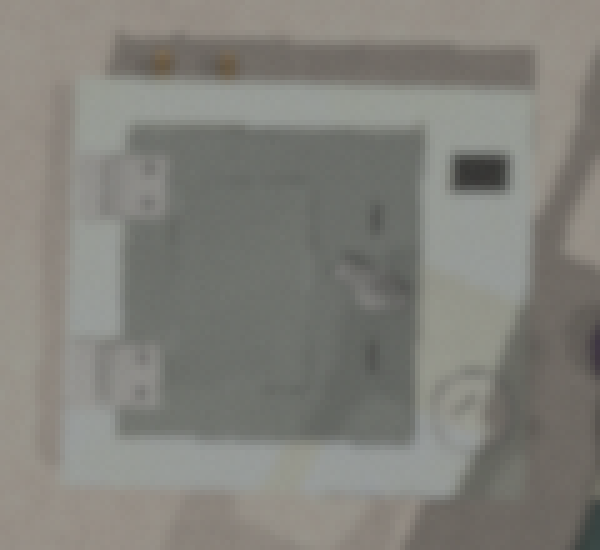

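The cover is down. Its marks are at (376,217) and (372,357) in the crop, and the wing lies between them, diagonal from (342,257) to about (395,302). I measure the wing's angle from height.

```bash
python3 - <<'E'
from h import *
im=cv2.imread('pics/t2f.png'); d=np.load('t2.npy'); P=cloud('top',d)
s=(slice(183,208),slice(312,340)); Q=P[s]
pl=.140+.045*(.1415-Q[...,1]); H=Q[...,2]-pl
print((H*1000).round().astype(int)[::1,::1])
m=(H>.009)&(H<.04); w=Q[m]; print(m.sum(),w.mean(0).round(4))
C=np.cov(w[:,:2].T); e,v=np.linalg.eigh(C); a=v[:,1]; print(cv2.minAreaRect(w[:,:2].astype(np.float32)),'angle',np.arctan2(a[1],a[0]),np.sqrt(e))
for u,v in((376,217),(372,357)): print('mark',onz('top',250+u/5,140+v/5,.146).round(4))
E
```

```text
[[   1    0    6   -3    4    2    1    0    5    2    0    4    9    2
     6   -3    2    1    7    6    3    2  -20  -22  -22  -20  -13  -20]
 [  -2    0    1    1    3    3    3    4    0    2    1    1    3    1
     3    0    0    4    4    3   11    0  -17  -20  -18  -15  -15  -19]
 [   2    5    4    3   -2    3    7    6    1    4    0    4   -2    4
     5    2    3    4    5    7    0    4  -23  -21  -18  -22  -18  -21]
 [   2    5    0    5    7    2    8    6    7    5    3    3    3    7
     3    1    3    7   -1    4    3    2  -16  -17  -22  -16  -21  -22]
 [   3   -2    3    2   -3    8    1    0    0    7    5    5   -7    1
     2    5    5   -3   -2   -2    2    6  -23  -22  -16  -24  -18  -15]
 [   5    2    3    0    6   -1    2    6    4    4    6    4    6    5
     7    7    4    2    3    4    2    4  -18  -21  -17  -17  -26  -16]
 [   2   -3   -1    0    3    2    1   10   -4    1    1    0    4   -2
     0    2   -1    4    0    7    2    5  -19  -17  -19  -17  -20  -20]
 [   2   -2   -2    1    5    5   -4    5    0    2    2    5   -1    3
     3    1  
[... 2073 characters left out ...]
  -19  -25  -21]
 [   4    2    6   -1    3    5    4    5    1    0   -2    5    6    8
     4    1    8    8    7   -4    5  -15  -21  -13  -12  -13  -20  -18]
 [   4    5    0    3    1    0    7    4    3    6    3    3    6    5
     2   -1    6    6    1    4 1440  -14  -19  -14  -17  -20  -18  -21]
 [   5    1    1    5    5    2   -1    7    7    4    3    9    4    5
     5   -3    4   -4    1    5    0  -21  -13  -19  -23  -18  -23  -19]]
73 [ 0.561  -0.0119  0.1702]
((0.567877471446991, -0.012989016249775887), (0.04538619518280029, 0.06952302902936935), 80.53715515136719) angle 1.0742365404630547 [0.0097129  0.01316027]
mark [ 0.6021 -0.0143  0.146 ]
mark [ 0.521  -0.0133  0.146 ]
```

```bash
python3 - <<'E'
from h import *
d=np.load('t2.npy'); P=cloud('top',d)
Q=P[183:208,312:332]; H=Q[...,2]-(.140+.045*(.1415-Q[...,1]))
w=Q[(H>.018)&(H<.04)]; c,sz,ang=cv2.minAreaRect(w[:,:2].astype(np.float32))
e,v=np.linalg.eigh(np.cov(w[:,:2].T)); a=v[:,1]; a=a*np.sign(a[0]); th=np.arctan2(a[1],a[0])
print(len(w),w.mean(0).round(4),c,sz,ang,'angle',th)
go(w[:,0].mean()+.001,w[:,1].mean(),.23,th-np.pi/2)
E
```

```text
55 [ 0.5605 -0.0109  0.1743] (0.560615062713623, -0.011027218773961067) (0.04309331998229027, 0.009219791740179062) 64.30327606201172 angle 1.1081175175082802
t 13.7 tcp [ 0.4843 -0.1754  0.2548] F [ 0.1  0.3 -0.4] w 0.0401 ff 0.0
 shift [0.1661 0.0737 0.0244] rot [0.003  0.0025 0.4421]
```

Emit:
carry_out(
  plan=[
    {"x": 0.04, "y": 0.018, "z": 0, "rx": 0, "ry": 0, "rz": 0.11, "fingers": 0.04},
    {"x": 0.08, "y": 0.036, "z": 0, "rx": 0, "ry": 0, "rz": 0.22, "fingers": 0.04},
    {"x": 0.12, "y": 0.054, "z": 0.01, "rx": 0, "ry": 0, "rz": 0.33, "fingers": 0.04},
    {"x": 0.15, "y": 0.068, "z": 0.02, "rx": 0, "ry": 0, "rz": 0.44, "fingers": 0.04},
    {"x": 0.166, "y": 0.074, "z": 0.025, "rx": 0, "ry": 0, "rz": 0.445, "fingers": 0.04},
  ],
)

```text
time_s: 14.2
tcp_pos: [0.5612, -0.0024, 0.2281]
eef_rot: [0.85, 0.527, 0.0, -0.0]
wrist_force: [-0.5, -0.8, -0.5]
gripper_width: 0.0399
finger_force: 0.0
```

Emit:
carry_out(
  plan=[
    {"x": 0, "y": 0, "z": 0, "rx": 0, "ry": 0, "rz": 0, "fingers": 0.04},
    {"x": 0, "y": 0, "z": 0, "rx": 0, "ry": 0, "rz": 0, "fingers": 0.04},
    {"x": 0, "y": 0, "z": 0, "rx": 0, "ry": 0, "rz": 0, "fingers": 0.04},
  ],
)

```text
time_s: 14.5
tcp_pos: [0.5605, -0.0063, 0.2291]
eef_rot: [0.85, 0.527, 0.0, 0.0]
wrist_force: [0.2, -0.1, 0.4]
gripper_width: 0.0398
finger_force: 0.0
```

```bash
python3 - <<'E'
from h import *
go(.562,-.0115,.176,-.463)
E
```

```text
t 14.5 tcp [ 0.5605 -0.0063  0.2291] F [ 0.2 -0.1  0.4] w 0.0398 ff 0.0
 shift [-0.0039  0.0036  0.0531] rot [ 0.0009 -0.      0.0021]
```

Emit:
carry_out(
  plan=[
    {"x": -0.004, "y": 0.0035, "z": 0.015, "rx": 0, "ry": 0, "rz": 0, "fingers": 0.04},
    {"x": -0.004, "y": 0.0035, "z": 0.03, "rx": 0, "ry": 0, "rz": 0, "fingers": 0.04},
    {"x": -0.004, "y": 0.0035, "z": 0.044, "rx": 0, "ry": 0, "rz": 0, "fingers": 0.04},
    {"x": -0.004, "y": 0.0035, "z": 0.053, "rx": 0, "ry": 0, "rz": 0, "fingers": 0.04},
    {"x": -0.004, "y": 0.0035, "z": 0.053, "rx": 0, "ry": 0, "rz": 0, "fingers": 0.04},
  ],
  grip_force=30,
)

```text
time_s: 15.0
tcp_pos: [0.56, -0.0113, 0.1726]
eef_rot: [0.85, 0.527, -0.002, -0.001]
wrist_force: [0.4, -1.1, -0.2]
gripper_width: 0.0397
finger_force: 0.0
```

Emit:
carry_out(
  plan=[
    {"x": 0, "y": 0, "z": 0, "rx": 0, "ry": 0, "rz": 0, "fingers": 0.02},
    {"x": 0, "y": 0, "z": 0, "rx": 0, "ry": 0, "rz": 0, "fingers": 0.005},
    {"x": 0, "y": 0, "z": 0, "rx": 0, "ry": 0, "rz": 0, "fingers": 0.0},
    {"x": 0, "y": 0, "z": 0, "rx": 0, "ry": 0, "rz": 0, "fingers": 0.0},
  ],
)

```text
time_s: 15.4
tcp_pos: [0.5642, -0.012, 0.1766]
eef_rot: [0.85, 0.527, 0.002, 0.002]
wrist_force: [4.2, -3.2, -3.1]
gripper_width: 0.0091
finger_force: 33.4
```

```bash
python3 - <<'E'
from h import *
go(.562,-.0115,.176,-.463)
print(ctrl.get_state()['torque'])
E
```

```text
t 15.4 tcp [ 0.5642 -0.012   0.1766] F [ 4.2 -3.2 -3.1] w 0.0091 ff 33.4
 shift [-0.0005 -0.0022  0.0006] rot [ 0.006  -0.0009  0.0023]
[-0.52834168 -0.94182954 -0.09097328]
```

Emit:
carry_out(
  plan=[
    {"x": 0, "y": 0.002, "z": 0, "rx": 0, "ry": 0, "rz": 0.12, "fingers": 0},
    {"x": 0, "y": 0.002, "z": 0, "rx": 0, "ry": 0, "rz": 0.24, "fingers": 0},
    {"x": 0, "y": 0.002, "z": 0, "rx": 0, "ry": 0, "rz": 0.36, "fingers": 0},
    {"x": 0, "y": 0.002, "z": 0, "rx": 0, "ry": 0, "rz": 0.48, "fingers": 0},
    {"x": 0, "y": 0.002, "z": 0, "rx": 0, "ry": 0, "rz": 0.6, "fingers": 0},
  ],
)

```text
time_s: 15.9
tcp_pos: [0.5641, -0.0119, 0.1762]
eef_rot: [0.968, 0.25, 0.001, 0.0]
wrist_force: [-1.2, 1.0, -1.4]
gripper_width: 0.0097
finger_force: 39.5
```

Emit:
carry_out(
  plan=[
    {"x": 0, "y": 0, "z": 0, "rx": 0, "ry": 0, "rz": 0.12, "fingers": 0},
    {"x": 0, "y": 0, "z": 0, "rx": 0, "ry": 0, "rz": 0.24, "fingers": 0},
    {"x": 0, "y": 0, "z": 0, "rx": 0, "ry": 0, "rz": 0.36, "fingers": 0},
    {"x": 0, "y": 0, "z": 0, "rx": 0, "ry": 0, "rz": 0.48, "fingers": 0},
    {"x": 0, "y": 0, "z": 0, "rx": 0, "ry": 0, "rz": 0.525, "fingers": 0},
  ],
)

```text
time_s: 16.4
tcp_pos: [0.5637, -0.0116, 0.1756]
eef_rot: [1.0, -0.009, 0.0, -0.0]
wrist_force: [-1.1, 2.1, -3.6]
gripper_width: 0.0094
finger_force: 41.1
```

```bash
python3 - <<'E'
from h import *
go(.5635,-.0125,.17,-np.pi/2-.0165)
print(ctrl.get_state()['torque'])
im,d=cap('top'); cv2.imwrite('pics/t3.png',cv2.resize(im[140:250,250:370],None,fx=5,fy=5,interpolation=3))
E
```

```text
t 16.4 tcp [ 0.5637 -0.0116  0.1756] F [-1.1  2.1 -3.6] w 0.0094 ff 41.1
 shift [-0.0002  0.0009  0.0056] rot [-0.0002 -0.0006 -0.0013]
[-0.17343386 -0.27700203  0.09850095]
```

View pics/t3.png

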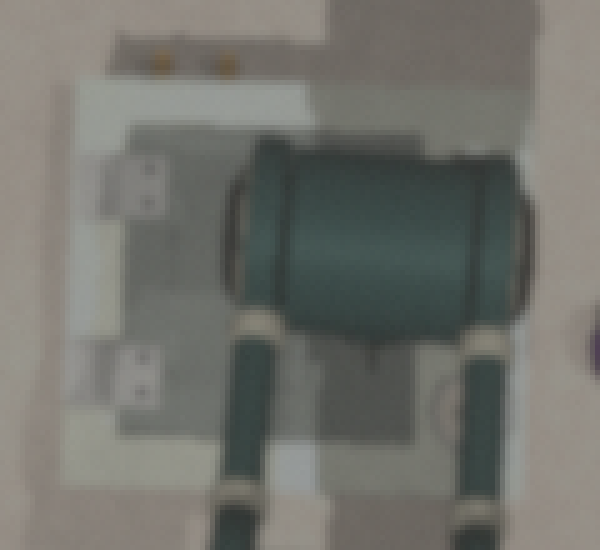

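The wrist hides the wing, but the pads grip its flat sides, so its angle equals the tool's (within 0.002 rad of the station axis). Now I press down with a firmer grip.

Emit:
carry_out(
  plan=[
    {"x": 0, "y": 0.0, "z": 0.002, "rx": 0, "ry": 0, "rz": 0, "fingers": 0},
    {"x": 0, "y": 0.0, "z": 0.004, "rx": 0, "ry": 0, "rz": 0, "fingers": 0},
    {"x": 0, "y": 0.0, "z": 0.006, "rx": 0, "ry": 0, "rz": 0, "fingers": 0},
    {"x": 0, "y": 0.0, "z": 0.008, "rx": 0, "ry": 0, "rz": 0, "fingers": 0},
    {"x": 0, "y": 0.0, "z": 0.008, "rx": 0, "ry": 0, "rz": 0, "fingers": 0},
  ],
  grip_force=60,
)

```text
time_s: 16.95
tcp_pos: [0.5638, -0.0125, 0.1688]
eef_rot: [1.0, -0.007, 0.0, 0.0]
wrist_force: [-4.4, -1.8, 4.4]
gripper_width: 0.0087
finger_force: 63.1
```

Emit:
carry_out(
  plan=[
    {"x": 0, "y": 0, "z": 0.001, "rx": 0, "ry": 0, "rz": 0, "fingers": 0},
    {"x": 0, "y": 0, "z": 0.002, "rx": 0, "ry": 0, "rz": 0, "fingers": 0},
    {"x": 0, "y": 0, "z": 0.002, "rx": 0, "ry": 0, "rz": 0, "fingers": 0},
  ],
)

```text
time_s: 17.25
tcp_pos: [0.5639, -0.0126, 0.1676]
eef_rot: [1.0, -0.007, 0.0, 0.0]
wrist_force: [-6.5, -1.4, 8.9]
gripper_width: 0.0085
finger_force: 63.5
```

Emit:
carry_out(
  plan=[
    {"x": 0, "y": 0, "z": 0.001, "rx": 0, "ry": 0, "rz": 0, "fingers": 0},
    {"x": 0, "y": 0, "z": 0.002, "rx": 0, "ry": 0, "rz": 0, "fingers": 0},
    {"x": 0, "y": 0, "z": 0.002, "rx": 0, "ry": 0, "rz": 0, "fingers": 0},
  ],
)

```text
time_s: 17.55
tcp_pos: [0.5639, -0.0126, 0.1669]
eef_rot: [1.0, -0.007, 0.0, 0.0]
wrist_force: [-9.0, -0.3, 15.2]
gripper_width: 0.0084
finger_force: 64.4
```

Emit:
carry_out(
  plan=[
    {"x": 0, "y": 0, "z": 0.001, "rx": 0, "ry": 0, "rz": 0, "fingers": 0},
    {"x": 0, "y": 0, "z": 0.002, "rx": 0, "ry": 0, "rz": 0, "fingers": 0},
    {"x": 0, "y": 0, "z": 0.003, "rx": 0, "ry": 0, "rz": 0, "fingers": 0},
    {"x": 0, "y": 0, "z": 0.003, "rx": 0, "ry": 0, "rz": 0, "fingers": 0},
    {"x": 0, "y": 0, "z": 0.003, "rx": 0, "ry": 0, "rz": 0, "fingers": 0},
  ],
)

```text
time_s: 18.05
tcp_pos: [0.564, -0.0126, 0.1668]
eef_rot: [1.0, -0.007, 0.001, 0.0]
wrist_force: [-16.0, -1.2, 29.6]
gripper_width: 0.0083
finger_force: 66.5
```

```bash
python3 - <<'E'
from h import *
im,d=cap('side'); P=cloud('side',d)
cv2.imwrite('pics/s4.png',cv2.resize(im[130:250,240:380],None,fx=5,fy=5,interpolation=3))
go(.5635,-.0125,.167,-np.pi/2-.0165)
Q=P[130:230,255:350].reshape(-1,3)
for x0,x1 in((.485,.52),(.605,.645)):
    c=Q[(abs(Q[:,2]-.14)<.012)&(Q[:,0]>x0)&(Q[:,0]<x1)&(Q[:,1]>-.03)&(Q[:,1]<.10)]
    p=np.polyfit(c[:,1],c[:,2],1); print(len(c),p, np.polyval(p,[-.03,.14]))
f=Q[(abs(Q[:,2]-.13)<.006)&(Q[:,1]<-.05)&(Q[:,1]>-.09)]; print('frame z',np.median(f[:,2]),len(f))
E
```

```text
t 18.1 tcp [ 0.564  -0.0126  0.1667] F [-16.5  -0.4  29.9] w 0.0082 ff 66.5
 shift [-0.0005 -0.0001 -0.0003] rot [ 0.0007 -0.0015  0.0019]
324 [0.00600024 0.13911554] [0.13893554 0.13995558]
363 [0.00613548 0.13896995] [0.13878588 0.13982891]
frame z 0.12929869410756423 759
```

View pics/s4.png

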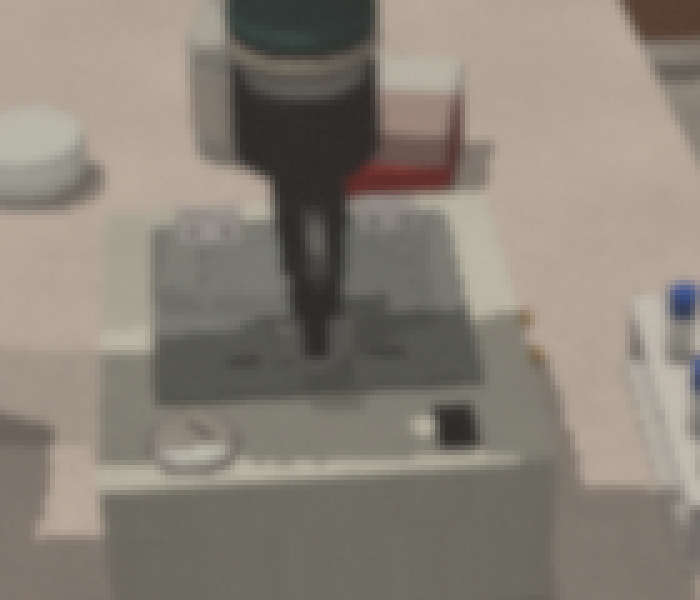

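The side view shows the cover lying flat, with the gripper on the wing at (316,345) between the two marks. The measured slope is about 0, the face is about 9.7 mm above the frame (10 expected), and TCP height no longer changes as force rises to 30 N, so it is flush.

```bash
python3 -c "
from workcell import ctrl
print(ctrl.sign_off())"
```

```text
the job is handed in; nothing more can be done
None
```

The job is handed in: the canister is pressed home in the well, and the cover is closed with its fastener in line and held flush at about 30 N, finishing at about 18 s.

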